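# Clear the guide slot of a spring vice board and hold its jaw open at the rider

## Task

Get the spring vice on the white preparation board ready for me: with the straight-handled pick from the wooden stand, clear the guide slot in one slow pass (about 3 cm a second, tip down in the slot) from close behind the shut jaw to the open end at the board's near edge, then stand the pick back in its hole. Then pull the jaw back by its upright handle until its pointer is level with the rider on the scale, and keep it there against the spring, without letting it snap back: finish while still holding it, so that I can set the next piece between the jaws. Leave everything else where it stands.

Things in the scene. Friction and masses are not known exactly. Their poses are not given: they have to be found in the camera images.
- prep_board: White plastic board, fixed, top 24 mm above the worktop. Frame: origin on the underside; x = -115 mm (near edge) to +200 mm, y = -90 to +90, z up. Slot along y = 0: 14 mm wide, 10 deep, open at the near edge. Fixed jaw (46 mm above the board) at x = 104 to 120, spring barrel behind it. The sliding jaw, when shut, covers x = +15 to +102, y = -50 to +50; the slot lies bare from x = +15 to -115.
- slot_inner (a point): Point on the slot's middle line, level with the board's top, 15 mm behind the near end of the shut carriage (board x = 0): the pass starts about here (rule: within 20 mm short to 8 mm beyond).
- slot_outer (a point): Point on the slot's middle line, level with the board's top, at its open end on the near edge (board x = -115 mm); the pass ends with the tip within 23 mm of this edge.
- slot_pick: Loose slot pick, 130 mm long, 0.06 kg, round; stands tip down in one of the stand's two holes, known by its straight cylindrical dark wooden handle. Origin at the tip, z up along the tool. Steel shaft 6 mm thick at the tip (to 14 mm up), 10 mm from 30 to 52 mm; collar 22 mm across at 52 to 59 mm, on which it hangs; handle 16 mm across from 59 to 130 mm.
- pick_tip (a point): The tip of the pick, the centre of its flat lower end (6 mm across).
- tool_stand: Wooden block 56 x 112 x 58 mm, fixed, origin under its centre, z up. Two upright holes, 15 mm across and 55 mm deep, at y = -30 and +30 mm of its frame (x = 0). The collars of the two tools rest on its top, so that the tip of a parked tool is 6 mm above the worktop.
- ball_skewer: The other tool in the stand: a skewer with the same shaft and collar but a ball knob 28 mm across, its top 87 mm above its tip (origin at the tip). Not to be disturbed.
- vice_jaw (a joint): Travel of the sliding jaw (m): 0 = shut (where the spring holds it), grows to 0.095 as it is pulled along the board's -x, towards the near edge. The spring draws it shut with 5.5 N when shut and 110 N/m more, about 14 N at 80 mm; it returns when let go. Carriage 0.35 kg, 66 mm wide, with a jaw plate 46 mm high above the board at its far end.
- jaw_handle (a point): Middle of the top of the jaw's upright handle: a black plastic grip 14 mm thick along the slide (board x), 44 mm wide (board y), its top 60 mm above the board's top (84 mm above the worktop), free to grip over its upper 40 mm. 45 mm beyond it (board +x) stands the jaw plate, 46 mm high above the board. Moves with the jaw.
- jaw_pointer (a point): Tip of the pointer, a dark nose on the carriage's right-hand side, at the same board x as the handle, 63 mm to the right of the slot. Moves with the jaw.
- scale_rider: Steel rider, 14 mm wide along the slide, clamped over the board's right-hand edge on the steel scale; fixed. The black line across its middle (its y direction) is the mark; origin on that line, at the board's top; x as the board's x. Stands 45 to 80 mm from the shut jaw's pointer, measured along board -x.
- onion: Loose red onion, 65 mm; leave alone.
- lime: Loose lime, 50 mm; leave alone.
- chilli_jar: Loose jar with a red lid, 66 mm across, 100 mm high; leave alone.
- tuna_tin: Loose flat tin, 86 mm across, 40 mm high; leave alone.
- mug: Loose striped mug, 82 mm across, 94 mm high; leave alone.

How it is judged:
By the outcome, as a careful person would: the job done as asked, in the order asked, and still so for the second after the job is handed in, while the arm keeps its last pose, push and grip.
It also fails if it takes over 64 s, if anything falls off the work surface, if the arm or the gripper's body presses on something with over 40 N, if the wrist force passes 120 N, or if a joint passes its speed limit or range.

## Robot

A 6-joint arm with a two-finger parallel gripper is mounted at the origin on a cart in front of the work surface, level with it; the furniture and walls round the work are solid. World frame = base frame: x ahead of the robot, y to its left, z up, the work surface at z = 0. Lengths are in mm, angles in rad, forces in N, time in s.
With the tool pointing down it reaches from about 325 to 900 mm from the base axis. Payload 6.1 kg.
Tool frame: the origin (TCP) lies between the finger pads; the fingertips stand 19 mm ahead of it and the grasp point (between the pads) is the TCP; z points along the fingers, y is the line along which they close (so a half turn about z gives the same grasp; the last joint's range is limited). The gripper opens to 87 mm and grips with 3 to 60 N. Pads are 19 mm wide; open, the fingers measure 117 mm over their backs; the gripper's body (75 mm by 190 mm) begins 51 mm behind the grasp point.
Start: joints at [1.078, 0.22, 1.526, -0, 1.395, -0.126], TCP at [224.142, 583.418, 220.038] pointing down, gripper open.
Joint ranges: [-2.98, 2.98], [-0.91, 2.08], [0.09, 2.57], [-1.24, 4.39], [0.2, 2.65], [-2.68, 2.68]. Speed limits (rad/s): [2.57, 2.57, 3.01, 3.14, 3.14, 3.14].

## Interface

Orientations are given as [roll, pitch, yaw] about the fixed x, y, z axes, in that order (R = Rz(yaw) Ry(pitch) Rx(roll)).
In Python, from bench import manip gives the robot as it stands. The module is installed in compiled form; this text tells all that it offers.
- The arm moves only by the shell command python3 -m pendant 'ROWS' [FORCE]. ROWS is JSON, a list of rows, each an object of numbers: "x", "y", "z": the shift along the tool's x, y, z in m; "wx", "wy", "wz": the turn, a rotation vector about the tool's x, y, z in rad; "jaw": the finger opening in m, from 0 to 0.087. A call has exactly 8 rows; each row is the pose to reach, as a shift and turn from the pose commanded when the call began, along the tool's axes at that moment; what a row does not reach only later rows make up. A row lasts 1/8 s, in which the tool goes at most 62.5 mm and 10.7 degrees, less where a joint would pass 70% of its speed; a pose out of reach is approached as far as the arm can. A call with a gripper value outside its range is refused whole. The fingers move at their own pace and stop on an object; FORCE is the grip in N (left out, the last holds). Time passes only in rows, so rows that repeat a pose let the fingers close, or fill a call up. It gives the time, the measured TCP pose, the force, the opening and the grip force at its end, in the units of the state.
- manip.observe(): the state, without advancing time (a new reading comes with each control period).
- manip.grab_frame(name): name is "scene" or "side" or "wrist"; returns the picture (400x640x3 uint8, red, green, blue); there is no depth.
- manip.calibration(name): a dict with "K" (3x3 intrinsics, pixels), "extrinsics" (4x4, takes a point from camera to world coordinates); the wrist camera has in their place "tool_from_camera" (4x4, takes a point from camera to tool coordinates, whose origin is the TCP and whose axes are the flange's). Camera axes: x right, y down, z forward; pixel columns grow to the right and rows downward; lengths in mm; the calibration is good to about 2 mm. The wrist camera is an equidistant fisheye: a pixel r from the principal point sees the ray r / f radians off the axis. A picture is of the moment at which its call begins: read the wrist's pose just before it. calibration takes no time and is no camera call.
- manip.hand_in(): hands the job in; it is judged then, once.
Trained networks look in the newest picture that a camera, given by its name, has taken for a name from the list of things; names that differ only in an ending like _2 or _b are one class to them, and where a whole thing is asked for, a point or a joint stands for the part that bears it (a point fixed in the world has none). Each returns a list of dicts, best first, with "conf" (0 to 1); they miss things now and then, are a little off and sometimes report something else, mostly with a low value. They report only what shows in the picture. A call takes as long as a camera call.
- manip.silhouettes(camera, target): "pixels" (400x640 bool, what is visible of it) and "extent" ([left, top, width, height] in pixels, round what is visible of it).
- manip.pinpoint(camera, target): "centre" ([row, column] in pixels: a listed point, or the origin of a listed thing).
The state is a dict: "time_s": time; "joint_positions": joint angles; "dq": joint speeds; "effort": joint torques, N m; "tcp_pos": TCP position; "ee_rot": TCP orientation; "wrist_force": force on the tool from outside, world axes, zero at the start; "moment": the same for the moment, N m; "width": opening from 0.0 (shut) to 1.0 (fully open); "gripper_force": force on a finger pad.
Only numpy, scipy, OpenCV 4.12 (cv2) and the standard library are available. Lean on these libraries where they do the work, as an engineer would, in place of code of your own. Each camera call takes 0.05 s, during which the arm holds its last target. There are 200 camera calls.

## Working session

There is one attempt and no reset: what is moved stays moved. The work goes in short steps, Python scripts to look and compute and a shell command to move; the robot and the scene stay as the last step left them, time stands still between calls to the robot, and variables do not carry over. Pictures are saved under pics/ and viewed, at most 10 in all, crops included, and the job is handed in when it is done.

```bash
mkdir -p pics
cat > h.py <<'E'
import numpy as np, cv2
from scipy.spatial.transform import Rotation as R
from bench import manip as m
def ray(cam,row,col,st=None):
    c=m.calibration(cam); K=np.array(c["K"])
    x=(col-K[0,2])/K[0,0]; y=(row-K[1,2])/K[1,1]
    if cam=="wrist":
        r=np.hypot(x,y); d=np.array([x/r*np.sin(r),y/r*np.sin(r),np.cos(r)]) if r>0 else np.array([0,0,1.])
        st=st or m.observe(); T=np.eye(4); T[:3,:3]=R.from_euler('xyz',st["ee_rot"]).as_matrix(); T[:3,3]=st["tcp_pos"]
        E=T@np.array(c["tool_from_camera"])
    else:
        d=np.array([x,y,1.]); E=np.array(c["extrinsics"])
    return E[:3,3],E[:3,:3]@d
def hit(cam,row,col,z,st=None):
    o,d=ray(cam,row,col,st); return o+d*(z-o[2])/d[2]
def proj(cam,p):
    c=m.calibration(cam);E=np.linalg.inv(np.array(c["extrinsics"]));q=np.array(c["K"])@(E[:3,:3]@p+E[:3,3]);return q[:2]/q[2]
E
python3 - <<'E'
from h import *
print(m.observe())
Z=dict(slot_inner=24,slot_outer=24,tool_stand=0,slot_pick=6,ball_skewer=6,jaw_handle=84,jaw_pointer=None,scale_rider=24,prep_board=0,mug=0,onion=0,lime=0,chilli_jar=0,tuna_tin=0)
for cam in ("scene","side"):
    f=m.grab_frame(cam); cv2.imwrite(f"pics/{cam}0.png",f[:,:,::-1])
    c=m.calibration(cam); print(cam,np.array(c["extrinsics"])[:3,3])
    for t,z in Z.items():
        for d in m.pinpoint(cam,t)[:2]:
            print(t,round(d["conf"],2),np.round(d["centre"]),np.round(hit(cam,*d["centre"],z if z is not None else 30),1)[:2])
E
```

```text
{'time_s': 0.0, 'joint_positions': array([ 1.07791961e+00,  2.21238773e-01,  1.52761047e+00, -2.34157500e-05,
        1.39468879e+00, -1.26088660e-01]), 'dq': array([ 0.00226804,  0.00132779, -0.00013105,  0.00058112, -0.00209571,
        0.00108006]), 'effort': array([-4.62497756e-04, -4.94623733e+01, -3.87366843e+01,  6.98357192e-02,
        5.75255323e-02, -1.49360276e-04]), 'tcp_pos': array([223.84357934, 582.87145528, 218.92976222]), 'ee_rot': array([-3.13965981e+00, -2.21778821e-04,  2.77480850e+00]), 'wrist_force': array([ 0.36235115, -0.1356565 , -0.22099269]), 'moment': array([-0.02195217,  0.05062183,  0.00335946]), 'gripper_force': 0.0, 'width': 1.000430642442032}
scene [-277.30748857 -518.32865546  669.93381742]
slot_inner 0.59 [244. 365.] [556.7  90. ]
slot_outer 0.67 [272. 352.] [443.4  38.5]
tool_stand 0.76 [220. 269.] [504.4 378.9]
tool_stand 0.59 [255. 250.] [356.5 282.8]
jaw_handle 0.79 [215. 371.] [592.2 102.7]
jaw_pointer 0.58 [245. 396.] [596.4  24.9]
scale_rider 0.44 [256. 393.] [558.1   7.6]
scale_rider 0.38 [268. 353.] [456.6  45.3]
prep_board 0.73 [253. 362.] [550.1  89.7]
prep_board 0.33 [246. 366.] [582.2 104.8]
onion 0.96 [253. 251.] [363.1 288.6]
onion 0.34 [200. 291.] [627.5 419.6]
chilli_jar 0.9 [318. 386.] [394.4 -93.7]
tuna_tin 0.96 [196. 291.] [648.6 439.3]
side [ 219.9472434  1297.76183664  548.20783379]
slot_inner 0.89 [207. 314.] [557.6 102.9]
slot_inner 0.38 [255. 231.] [669.1 403.9]
slot_outer 0.74 [204. 357.] [449.6  60.3]
tool_stand 0.8 [268. 307.] [499.1 383. ]
tool_stand 0.25 [216. 317.] [550.6 106.3]
slot_pick 0.59 [200. 361.] [451.2 -17.9]
slot_pick 0.19 [214. 315.] [555.5 105.4]
jaw_handle 0.86 [184. 303.] [593.   87.4]
scale_rider 0.58 [196. 324.] [554.2  14.5]
prep_board 0.97 [217. 315.] [554.4 111.8]
onion 0.91 [255. 375.] [362.8 293.2]
lime 0.5 [253. 230.] [695.3 352.7]
chilli_jar 0.83 [191. 384.] [ 398.6 -114.5]
tuna_tin 0.73 [274. 239.] [635.8 438.2]
```

View pics/scene0.png

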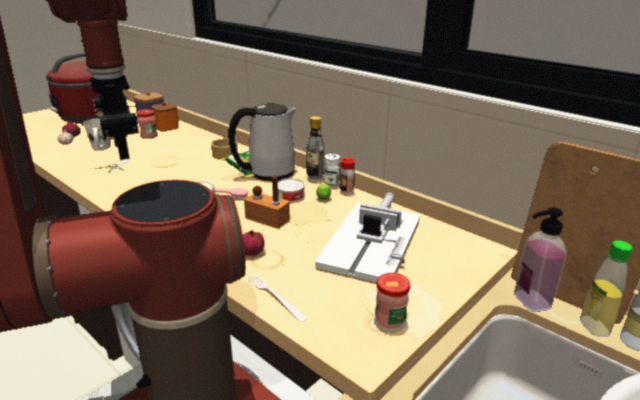

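View pics/side0.png

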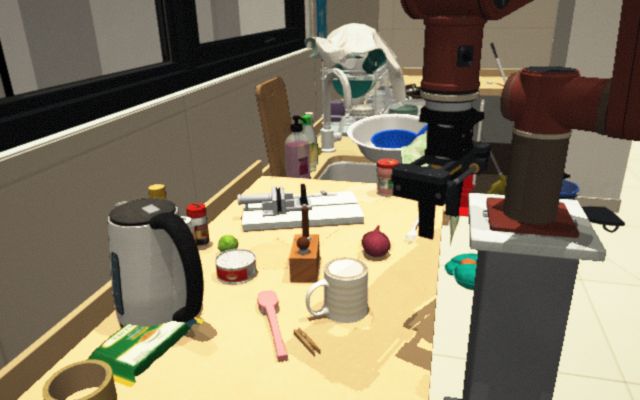

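The scene picture shows the stand at about (268,208), with the ball skewer on its left (257,190) and the straight pick on its right (275,188). The white board with the vice is at (370,240) and the chilli jar at (392,300). The side picture agrees: the ball is nearer at (304,243), the pick's handle behind it at (305,212), and the mug at (345,290). Next I'll look from closer with the wrist camera.

```bash
cat >> h.py <<'E'
def rows(p,yaw=None,base=None,w=None):
    "tool-frame shift (m) and turn from the present pose (measured) to world TCP p, pointing straight down with yaw"
    st=m.observe(); A=R.from_euler('xyz',st["ee_rot"]); 
    B=R.from_euler('xyz',[np.pi,0,yaw]) if yaw is not None else A
    print("shift",np.round(A.inv().apply(np.array(p)-st["tcp_pos"])/1000,4),"turn",np.round((A.inv()*B).as_rotvec(),4))
E
python3 - <<'E'
from h import *
rows([420,250,360])
print(m.calibration("wrist"))
E
```

```text
shift [-0.3024 -0.241  -0.14  ] turn [0. 0. 0.]
{'K': array([[309.70691629,   0.        , 324.69731679],
       [  0.        , 309.70691629, 200.56767363],
       [  0.        ,   0.        ,   1.        ]]), 'tool_from_camera': array([[ 2.04367703e-03, -9.64571091e-01, -2.63815152e-01,
         7.26302614e+01],
       [ 9.99997608e-01,  1.76576542e-03,  1.29054702e-03,
         9.26438034e-01],
       [-7.78988678e-04, -2.63817158e-01,  9.64572392e-01,
        -1.63247934e+02],
       [ 0.00000000e+00,  0.00000000e+00,  0.00000000e+00,
         1.00000000e+00]])}
```

```bash
python3 -m pendant '[{"z":-0.05,"jaw":0.087},{"x":-0.05,"y":-0.04,"z":-0.08},{"x":-0.1,"y":-0.08,"z":-0.11},{"x":-0.15,"y":-0.12,"z":-0.14},{"x":-0.2,"y":-0.16,"z":-0.14},{"x":-0.25,"y":-0.2,"z":-0.14},{"x":-0.3,"y":-0.24,"z":-0.14},{"x":-0.3,"y":-0.24,"z":-0.14}]'
python3 -m pendant '[{},{},{},{},{},{},{},{}]' | tail -3
python3 - <<'E'
from h import *
st=m.observe(); f=m.grab_frame("wrist"); cv2.imwrite("pics/w1.png",f[:,:,::-1])
Z=dict(slot_inner=24,slot_outer=24,tool_stand=0,slot_pick=6,ball_skewer=6,jaw_handle=84,jaw_pointer=30,scale_rider=24,prep_board=0,mug=0,onion=0,lime=0,chilli_jar=0,tuna_tin=0)
for t,z in Z.items():
    for d in m.pinpoint("wrist",t)[:2]:
        print(t,round(d["conf"],2),np.round(d["centre"]),np.round(hit("wrist",*d["centre"],z,st),1)[:2])
E
```

```text
validation failed for argument at $[0]...
validation failed for argument at $[0]...
```

View pics/w1.png

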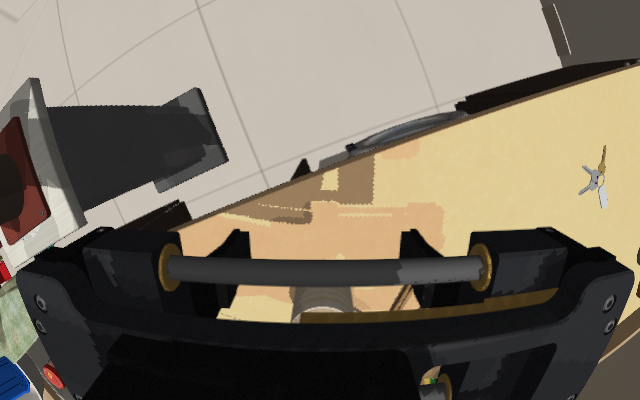

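The picture shows the gripper hiding whatever lies on the tool's -x side, with only floor and counter edge visible above it. I'll turn the tool to yaw about π/2 so that it looks towards +y. The rows were refused, so I'll write out every key.

```bash
python3 -c "
from h import *
rows([490,230,340],1.571)"
python3 -m pendant '[{"x":-0.01,"y":-0.01,"z":-0.04,"wx":0,"wy":0,"wz":0.15,"jaw":0.087},{"x":-0.05,"y":-0.03,"z":-0.08,"wx":0,"wy":0,"wz":0.3,"jaw":0.087},{"x":-0.1,"y":-0.06,"z":-0.1,"wx":0,"wy":0,"wz":0.45,"jaw":0.087},{"x":-0.15,"y":-0.09,"z":-0.12,"wx":0,"wy":0,"wz":0.6,"jaw":0.087},{"x":-0.2,"y":-0.12,"z":-0.12,"wx":0,"wy":0,"wz":0.75,"jaw":0.087},{"x":-0.25,"y":-0.15,"z":-0.12,"wx":0,"wy":0,"wz":0.9,"jaw":0.087},{"x":-0.3,"y":-0.18,"z":-0.12,"wx":0,"wy":0,"wz":1.05,"jaw":0.087},{"x":-0.35,"y":-0.21,"z":-0.12,"wx":0,"wy":0,"wz":1.2,"jaw":0.087}]'
python3 -c "
from h import *
rows([490,230,340],1.571); print(m.observe())"
```

```text
shift [-0.3749 -0.2346 -0.12  ] turn [ 0.     -0.      1.2038]
time_s: 3.25
tcp_pos: [476.5, 260.3, 340.3]
ee_rot: [3.141, -0.0, 1.57]
wrist_force: [0.5, -0.0, 0.8]
width: 1.0
gripper_force: 0.0
shift [-0.0303  0.0135  0.0003] turn [ 0.0007 -0.0004 -0.0011]
{'time_s': 3.25, 'joint_positions': array([ 3.54609069e-01, -2.91894611e-02,  1.57196796e+00,  8.35332834e-05,
        1.59801418e+00,  3.55470211e-01]), 'dq': array([-8.45579806e-01,  1.31786136e-01, -1.27778806e-01,  5.61307008e-04,
       -8.16823688e-03,  3.50113680e-01]), 'effort': array([ 3.97624433e+00, -4.05594492e+01, -3.92883003e+01, -1.47250638e-02,
        2.81521808e-01, -4.86744661e-01]), 'tcp_pos': array([476.49026275, 260.27103914, 340.32669898]), 'ee_rot': array([ 3.14087175e+00, -3.56697654e-04,  1.56993762e+00]), 'wrist_force': array([ 0.50197013, -0.02189062,  0.75935349]), 'moment': array([-0.05928041,  0.03992722, -0.02429373]), 'gripper_force': 0.0, 'width': 0.9995193420596603}
```

```bash
cat > look.py <<'E'
import sys
from h import *
def look(ts,n=2,name=None):
    for _ in range(6):
        if np.abs(m.observe()["dq"]).max()<.02: break
        m.grab_frame("scene")
    st=m.observe(); f=m.grab_frame("wrist")
    if name: cv2.imwrite(name,f[:,:,::-1])
    Z=dict(slot_inner=24,slot_outer=24,tool_stand=0,slot_pick=6,ball_skewer=6,jaw_handle=84,jaw_pointer=40,scale_rider=24,prep_board=0)
    print(st["time_s"],st["tcp_pos"],st["ee_rot"])
    for t in ts:
        for d in m.pinpoint("wrist",t)[:n]:
            print(t,round(d["conf"],2),np.round(d["centre"]),np.round(hit("wrist",*d["centre"],Z.get(t,0),st),1)[:2])
    return st,f
E
python3 - <<'E'
from look import *
look(["tool_stand","slot_pick","ball_skewer","jaw_handle","scale_rider","slot_inner","slot_outer"],1,"pics/w2.png")
E
```

```text
3.55 [475.03013201 262.59031691 340.09852181] [-3.14132848e+00 -4.65513375e-04  1.57633096e+00]
tool_stand 0.64 [ 87. 341.] [499.7 387.4]
slot_pick 0.73 [105. 344.] [505.3 357.8]
ball_skewer 0.75 [ 70. 341.] [499.9 414.1]
scale_rider 0.39 [304. 362.] [546.4   8.5]
slot_inner 0.79 [264. 372.] [558.2  91.4]
slot_outer 0.92 [285. 309.] [449.2  48.5]
```

View pics/w2.png

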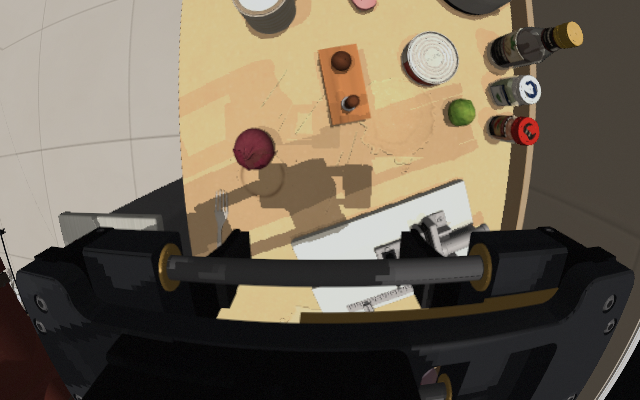

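The wrist picture shows the stand with its ball knob at (341,60) and the pick at (350,102), plus the board, rider scale and carriage below at (300-490,180-310). I'll work out the stand's pose from its top corners and centre the gripper over the pick.

Run:
```python
from look import *
st=m.observe()
for z in (58,):
    c=[hit("wrist",r,cc,z,st)[:2] for cc,r in ((319,48),(357,43),(370,117),(332,125))]; print(np.round(c,1))
f=m.grab_frame("wrist")
for t in ("slot_pick","ball_skewer","tool_stand"):
    for d in m.silhouettes("wrist",t)[:2]:
        mk=d["pixels"]; ys,xs=np.nonzero(mk); print(t,d["conf"],d["extent"],ys.mean(),xs.mean())
        if t!="tool_stand":
            # pixel extremes for top of tool
            for k in (ys.argmin(),ys.argmax(),xs.argmin(),xs.argmax()): print("  ",ys[k],xs[k])
for cam in ("scene","side"):
    m.grab_frame(cam)
    for t in ("slot_pick","ball_skewer","tool_stand"):
        for d in m.silhouettes(cam,t)[:1]: print(cam,t,d["conf"],d["extent"])
for p in ([505,358],[500,414]):
    print([np.round(proj(c,np.array(p+[z]))) for c in("scene","side") for z in(65,136)])
rows([504,357,240],1.67)
```

```text
[[466.1 438.2]
 [520.1 447. ]
 [539.7 338.5]
 [485.4 325.8]]
slot_pick 0.58 [342.8, 91.3, 18.7, 19.1] 102.2803738317757 350.1355140186916
   95 351
   110 347
   100 342
   99 359
ball_skewer 0.63 [335.2, 52.9, 17.2, 15.4] 60.22875816993464 341.0718954248366
   51 339
   70 340
   57 332
   59 351
tool_stand 0.78 [316.2, 40.9, 53.6, 83.1] 84.3138495904691 343.5174981384959
scene slot_pick 0.75 [269.5, 176.8, 10.6, 28.3]
scene ball_skewer 0.4 [252.6, 183.5, 9.7, 15.3]
scene tool_stand 0.74 [246.7, 195.9, 42.6, 33.2]
side slot_pick 0.8 [301.9, 204.5, 6.7, 34.1]
side ball_skewer 0.55 [297.1, 237.6, 13.2, 17.7]
side tool_stand 0.73 [217.9, 249.5, 37.2, 34.5]
[array([273., 201.]), array([273., 177.]), array([307., 236.]), array([306., 206.])]
[array([258., 195.]), array([257., 171.]), array([302., 248.]), array([300., 217.])]
shift [0.0951 0.0288 0.1   ] turn [-0.      0.     -0.0953]
```

```bash
python3 -c "
from h import *
rows([507.5,358,200],1.746)"
python3 -m pendant '[{"x":0.03,"y":0.01,"z":0.02,"wx":0,"wy":0,"wz":-0.09,"jaw":0.06},{"x":0.06,"y":0.02,"z":0.05,"wx":0,"wy":0,"wz":-0.17,"jaw":0.06},{"x":0.09,"y":0.03,"z":0.08,"wx":0,"wy":0,"wz":-0.17,"jaw":0.06},{"x":0.0955,"y":0.0325,"z":0.11,"wx":0,"wy":0,"wz":-0.17,"jaw":0.06},{"x":0.0955,"y":0.0325,"z":0.13,"wx":0,"wy":0,"wz":-0.17,"jaw":0.06},{"x":0.0955,"y":0.0325,"z":0.14,"wx":0,"wy":0,"wz":-0.17,"jaw":0.06},{"x":0.0955,"y":0.0325,"z":0.14,"wx":0,"wy":0,"wz":-0.17,"jaw":0.06},{"x":0.0955,"y":0.0325,"z":0.14,"wx":0,"wy":0,"wz":-0.17,"jaw":0.06}]'
python3 - <<'E'
from look import *
st,f=look(["tool_stand","slot_pick","ball_skewer"],1,"pics/w3.png")
for t in ("slot_pick","ball_skewer"):
    for d in m.silhouettes("wrist",t)[:1]:
        print(t,d["conf"],np.round(d["extent"]))
E
```

```text
shift [0.0961 0.0323 0.14  ] turn [-0.      0.     -0.1713]
time_s: 5.55
tcp_pos: [508.5, 357.6, 201.7]
ee_rot: [3.139, -0.001, 1.744]
wrist_force: [-0.1, 0.5, 1.0]
width: 0.693
gripper_force: 0.0
5.55 [508.45903065 357.55089106 201.69184545] [ 3.13920995e+00 -7.67420062e-04  1.74431053e+00]
tool_stand 0.58 [153. 320.] [498.  388.2]
slot_pick 0.68 [180. 325.] [509.5 358.1]
slot_pick 0.96 [314. 182.  20.  38.]
ball_skewer 0.64 [309. 117.  30.  28.]
```

View pics/w3.png

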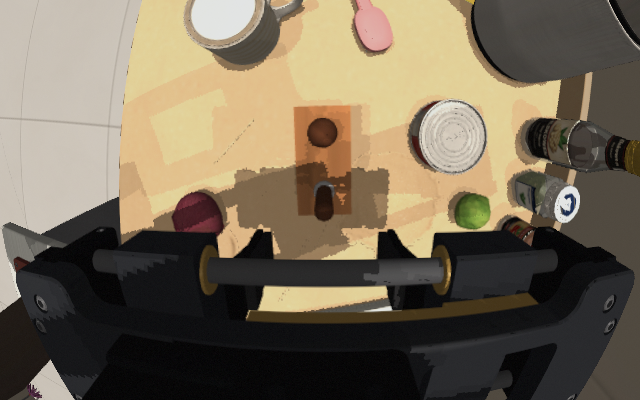

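The picture shows the pick centred between the fingers at column 324, with its handle top at about row 212, and the tool axes in line with the stand. I'll check the x offset against the handle top at z = 136.

Run:
```python
from h import *
print(hit("wrist",213,324,136),hit("wrist",185,324,65))
rows([509,358,105],1.746)
```

```text
[507.45049235 358.54041805 136.        ] [506.28755765 364.99157962  65.        ]
shift [0.0002 0.0011 0.0957] turn [ 0.0009 -0.0003 -0.0013]
```

```bash
python3 -m pendant '[{"x":0,"y":0.001,"z":0.04,"wx":0,"wy":0,"wz":0,"jaw":0.045},{"x":0,"y":0.001,"z":0.075,"wx":0,"wy":0,"wz":0,"jaw":0.045},{"x":0,"y":0.001,"z":0.096,"wx":0,"wy":0,"wz":0,"jaw":0.045},{"x":0,"y":0.001,"z":0.096,"wx":0,"wy":0,"wz":0,"jaw":0.045},{"x":0,"y":0.001,"z":0.096,"wx":0,"wy":0,"wz":0,"jaw":0.01},{"x":0,"y":0.001,"z":0.096,"wx":0,"wy":0,"wz":0,"jaw":0.01},{"x":0,"y":0.001,"z":0.096,"wx":0,"wy":0,"wz":0,"jaw":0.01},{"x":0,"y":0.001,"z":0.096,"wx":0,"wy":0,"wz":0,"jaw":0.01}]' 30
python3 -m pendant '[{"x":0,"y":0,"z":0,"wx":0,"wy":0,"wz":0,"jaw":0.01},{"x":0,"y":0,"z":0,"wx":0,"wy":0,"wz":0,"jaw":0.01},{"x":0,"y":0,"z":-0.02,"wx":0,"wy":0,"wz":0,"jaw":0.01},{"x":0,"y":0,"z":-0.04,"wx":0,"wy":0,"wz":0,"jaw":0.01},{"x":0,"y":0,"z":-0.06,"wx":0,"wy":0,"wz":0,"jaw":0.01},{"x":0,"y":0,"z":-0.08,"wx":0,"wy":0,"wz":0,"jaw":0.01},{"x":0,"y":0,"z":-0.1,"wx":0,"wy":0,"wz":0,"jaw":0.01},{"x":0,"y":0,"z":-0.12,"wx":0,"wy":0,"wz":0,"jaw":0.01}]' 30
```

```text
time_s: 6.85
tcp_pos: [508.9, 357.8, 104.7]
ee_rot: [3.141, -0.0, 1.745]
wrist_force: [0.1, 0.1, 3.7]
width: 0.176
gripper_force: 30.0
time_s: 7.85
tcp_pos: [508.6, 357.7, 225.5]
ee_rot: [3.141, -0.0, 1.745]
wrist_force: [-0.4, -0.3, -0.9]
width: 0.171
gripper_force: 30.0
```

```bash
python3 -m pendant '[{"x":-0.04,"y":-0.003,"z":-0.03,"wx":0,"wy":0,"wz":-0.05,"jaw":0.01},{"x":-0.1,"y":-0.007,"z":-0.06,"wx":0,"wy":0,"wz":-0.1,"jaw":0.01},{"x":-0.16,"y":-0.011,"z":-0.075,"wx":0,"wy":0,"wz":-0.15,"jaw":0.01},{"x":-0.22,"y":-0.015,"z":-0.075,"wx":0,"wy":0,"wz":-0.2,"jaw":0.01},{"x":-0.28,"y":-0.019,"z":-0.075,"wx":0,"wy":0,"wz":-0.235,"jaw":0.01},{"x":-0.34,"y":-0.023,"z":-0.075,"wx":0,"wy":0,"wz":-0.235,"jaw":0.01},{"x":-0.38,"y":-0.027,"z":-0.075,"wx":0,"wy":0,"wz":-0.235,"jaw":0.01},{"x":-0.4,"y":-0.028,"z":-0.075,"wx":0,"wy":0,"wz":-0.235,"jaw":0.01}]'
python3 - <<'E'
from look import *
look(["prep_board","jaw_handle","jaw_pointer","scale_rider","slot_inner","slot_outer","pick_tip"],2,"pics/w4.png")
E
```

```text
time_s: 8.85
tcp_pos: [550.3, -43.2, 299.7]
ee_rot: [3.141, 0.0, 1.977]
wrist_force: [-0.6, -0.1, -0.7]
width: 0.175
gripper_force: 30.0
9.1 [550.30427404 -39.89206468 299.13960669] [ 3.14142405e+00 -7.15695315e-04  1.98076500e+00]
prep_board 0.93 [ 92. 363.] [556.8  87.3]
jaw_handle 0.67 [ 88. 366.] [552.   82.2]
jaw_handle 0.59 [ 90. 398.] [589.6  97.2]
jaw_pointer 0.63 [139. 384.] [606.9  35.4]
scale_rider 0.74 [ 86. 283.] [449.8  46.5]
scale_rider 0.57 [140. 335.] [547.1   5.2]
slot_inner 0.86 [ 91. 366.] [559.3  87.2]
slot_inner 0.17 [ 91. 397.] [599.3 107.1]
slot_outer 0.7 [ 87. 282.] [448.9  45.2]
pick_tip 0.9 [202. 323.] [571.1 -90.6]
```

View pics/w4.png

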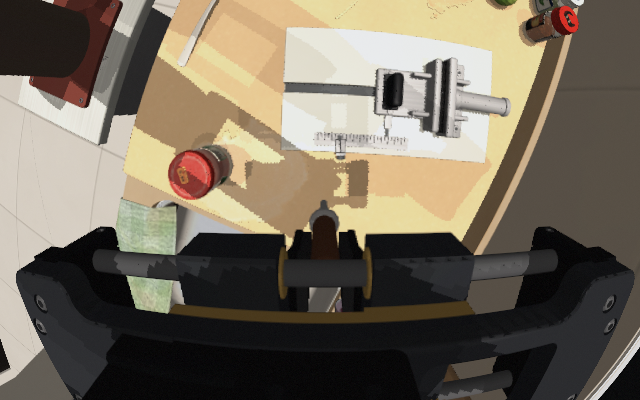

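The picture shows the board's corners at (287,28), (492,48), (485,162) and (281,148). The slot runs from (284,87) to (375,91), the handle is at (395,90), the pointer tip at about (388,133) and the rider at (340,145). The pick hangs at (323,205). I'll fit the board pose next.

Run:
```python
from h import *
f=cv2.imread("pics/w4.png")
cv2.imwrite("pics/w4c.png",cv2.resize(f[15:175,265:525],None,fx=3,fy=3,interpolation=cv2.INTER_CUBIC))
for d in m.silhouettes("wrist","prep_board")[:1]:
    c=max(cv2.findContours(d["pixels"].astype(np.uint8),0,2)[0],key=cv2.contourArea)
    q=cv2.approxPolyDP(cv2.convexHull(c),5,True)[:,0]; print(d["conf"],q.tolist())
P=[(287,28,-115,90),(492,48,200,90),(485,162,200,-90),(281,148,-115,-90)]
X=np.array([hit("wrist",r,c,24)[:2] for c,r,_,_ in P]);B=np.array([(a,b) for *_,a,b in P],float)
print(np.round(X,1))
H=(X-X.mean(0)).T@(B-B.mean(0));U,S,V=np.linalg.svd(H);Q=U@V
t=X.mean(0)-Q@B.mean(0);print("yaw",np.arctan2(Q[1,0],Q[0,0]),t,np.round(X-(B@Q.T+t),1))
for n,c,r,z in (("so",284,87,24),("si",375,90.5,24),("handle",398,90,84),("rider",340,142,30),("pointer",388,133,36)):
    w=hit("wrist",r,c,z)[:2];print(n,np.round(w,1),np.round(Q.T@(w-t),1))
```

```text
0.97 [[286, 29], [412, 35], [491, 51], [510, 109], [484, 161], [283, 149]]
[[420.  126.6]
 [708.8 244.3]
 [774.5  74.6]
 [481.4 -36.8]]
yaw 0.3725558615943862 [556.58246112  86.70704053] [[ 3.3 -2. ]
 [-1.3  1. ]
 [-1.2 -1.1]
 [-0.8  2.1]]
so [451.5  45. ] [-113.    -0.6]
si [570.2  91.9] [14.5 -0.1]
handle [589.   96.2] [33.7 -3. ]
rider [554.6   4.4] [-31.8 -75.9]
pointer [609.8  44. ] [ 34.  -59.2]
```

View pics/w4c.png

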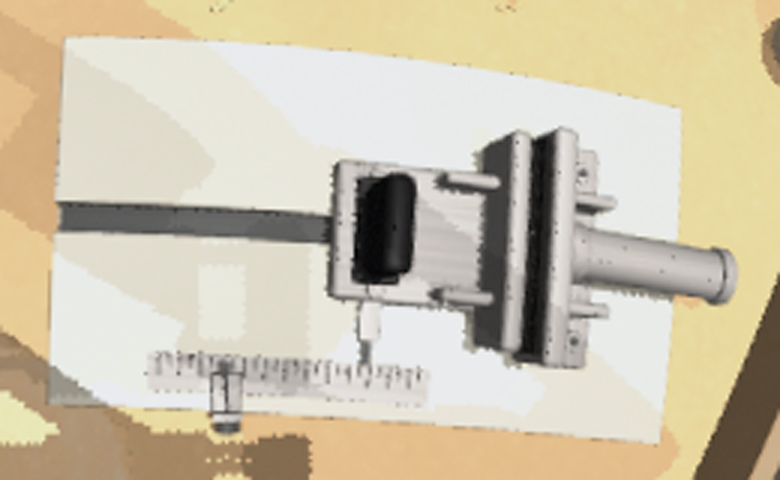

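The crop fits the model: the slot's middle line measures y about 0, the carriage end x about 14.5, handle and pointer x about 34 and rider x about -32. That makes the board origin (556.6,86.7) with yaw 0.374. I'll check the tip in the grasp and then hover over the slot start.

Run:
```python
from h import *
print(m.observe()["tcp_pos"],hit("wrist",202,323,200.5))
rows([553.8,85.6,137],1.945)
```

```text
[550.29593776 -40.79418203 299.02939114] [549.25310752 -40.83327436 200.5       ]
shift [0.1145 0.0535 0.162 ] turn [-0.0001 -0.0001  0.0353]
```

```bash
python3 -m pendant '[{"x":0.04,"y":0.018,"z":0.02,"wx":0,"wy":0,"wz":0.035,"jaw":0.01},{"x":0.08,"y":0.036,"z":0.04,"wx":0,"wy":0,"wz":0.035,"jaw":0.01},{"x":0.1145,"y":0.0535,"z":0.07,"wx":0,"wy":0,"wz":0.035,"jaw":0.01},{"x":0.1145,"y":0.0535,"z":0.11,"wx":0,"wy":0,"wz":0.035,"jaw":0.01},{"x":0.1145,"y":0.0535,"z":0.14,"wx":0,"wy":0,"wz":0.035,"jaw":0.01},{"x":0.1145,"y":0.0535,"z":0.16,"wx":0,"wy":0,"wz":0.035,"jaw":0.01},{"x":0.1145,"y":0.0535,"z":0.162,"wx":0,"wy":0,"wz":0.035,"jaw":0.01},{"x":0.1145,"y":0.0535,"z":0.162,"wx":0,"wy":0,"wz":0.035,"jaw":0.01}]'
python3 - <<'E'
from look import *
st,f=look(["slot_outer","pick_tip","slot_inner","scale_rider"],1)
cv2.imwrite("pics/w5.png",cv2.resize(f[90:270,190:450,::-1],None,fx=3,fy=3,interpolation=cv2.INTER_CUBIC))
f=m.grab_frame("side");
for t in("pick_tip","slot_inner"):
    for d in m.pinpoint("side",t)[:1]: print(t,d,hit("side",*d["centre"],24))
E
```

```text
time_s: 10.55
tcp_pos: [554.4, 85.2, 137.8]
ee_rot: [3.141, 0.0, 1.945]
wrist_force: [0.6, -0.2, -0.4]
width: 0.173
gripper_force: 30.0
10.55 [554.36640855  85.19964019 137.80566601] [3.14075030e+00 2.67897101e-04 1.94471036e+00]
slot_outer 0.64 [196. 208.] [449.1  46.5]
pick_tip 0.59 [203. 322.] [557.1  74. ]
slot_inner 0.85 [197. 329.] [558.8  87.5]
pick_tip {'centre': [199.6, 315.9], 'conf': 0.73} [567.77654864  49.09372847  24.        ]
slot_inner {'centre': [206.8, 317.4], 'conf': 0.84} [550.31737013  98.62821062  24.        ]
```

View pics/w5.png

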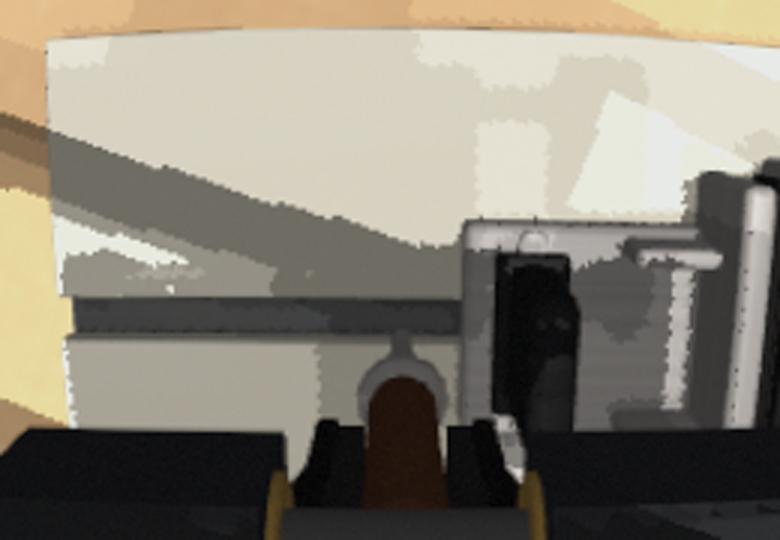

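The crop shows the slot at rows 189.3 to 201, level with the picture, so the yaw is right. The tip is at about (323.5,201), and the carriage end is at column 344. I'll convert these to positions.

Run:
```python
from h import *
st=m.observe()
t=st["tcp_pos"][:2]; a=st["ee_rot"][2]-np.pi/2; Q=np.array([[np.cos(a),-np.sin(a)],[np.sin(a),np.cos(a)]])
for n,c,r,z in (("L up",216,189.3,24),("L lo",216,201.5,24),("R up",340,190,24),("R lo",340,200.5,24),("mouth",214.5,195,24),("carr",344,170,45),("carr",344,170,24),("tip",324,202,38.8)):
    w=hit("wrist",r,c,z,st); print(n,np.round(w[:2],1),"rel TCP in board axes",np.round(Q.T@(w[:2]-t),1))
```

```text
L up [454.7  55.4] rel TCP in board axes [-103.4    8.6]
L lo [458.2  43.7] rel TCP in board axes [-104.5   -3.5]
R up [564.9  97.7] rel TCP in board axes [14.6  7.7]
R lo [568.7  88.4] rel TCP in board axes [14.8 -2.3]
mouth [454.9  49.4] rel TCP in board axes [-105.4    3. ]
carr [558.7 119.1] rel TCP in board axes [16.6 29.9]
carr [561.3 116.3] rel TCP in board axes [18.  26.3]
tip [553.9  85.4] rel TCP in board axes [-0.1  0.3]
```

```bash
python3 -m pendant '[{"x":0.001,"y":0.002,"z":0.003,"wx":0,"wy":0,"wz":0,"jaw":0.01},{"x":0.001,"y":0.002,"z":0.007,"wx":0,"wy":0,"wz":0,"jaw":0.01},{"x":0.001,"y":0.002,"z":0.011,"wx":0,"wy":0,"wz":0,"jaw":0.01},{"x":0.001,"y":0.002,"z":0.015,"wx":0,"wy":0,"wz":0,"jaw":0.01},{"x":0.001,"y":0.002,"z":0.018,"wx":0,"wy":0,"wz":0,"jaw":0.01},{"x":0.001,"y":0.002,"z":0.021,"wx":0,"wy":0,"wz":0,"jaw":0.01},{"x":0.001,"y":0.002,"z":0.021,"wx":0,"wy":0,"wz":0,"jaw":0.01},{"x":0.001,"y":0.002,"z":0.021,"wx":0,"wy":0,"wz":0,"jaw":0.01}]'
python3 - <<'E'
from look import *
st,f=look(["slot_inner","pick_tip"],1)
print(st["wrist_force"],st["moment"])
cv2.imwrite("pics/w6.png",cv2.resize(f[130:270,230:430,::-1],None,fx=4,fy=4,interpolation=cv2.INTER_CUBIC))
E
```

```text
time_s: 11.95
tcp_pos: [555.5, 86.9, 116.2]
ee_rot: [3.141, 0.0, 1.945]
wrist_force: [0.6, -1.2, -0.7]
width: 0.174
gripper_force: 30.0
11.95 [555.4721295   86.85095769 116.16277758] [3.14141001e+00 7.94808362e-05 1.94477541e+00]
slot_inner 0.69 [203. 327.] [557.6  88.9]
pick_tip 0.96 [202. 323.] [555.9  82. ]
[ 0.64139176 -1.17710537 -0.68249149] [-0.04587026  0.0307651  -0.00755847]
```

View pics/w6.png

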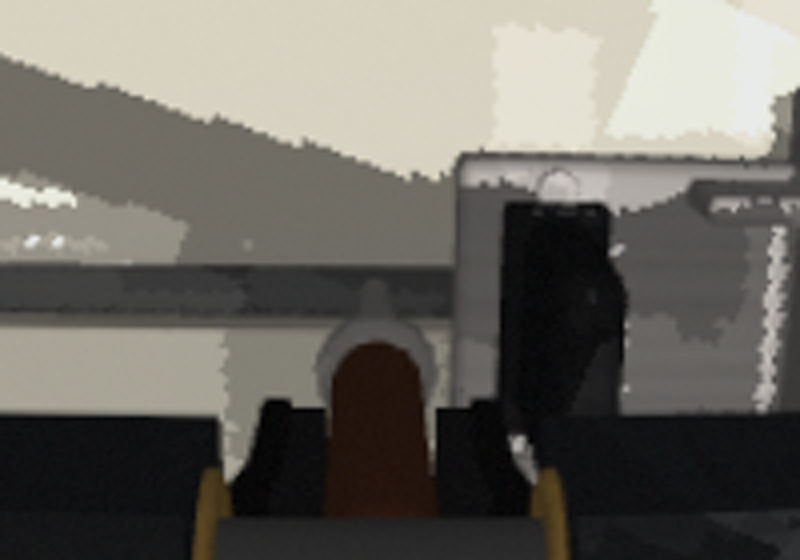

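The crop shows the tip inside the slot, with its end at about (376,285) between the slot edges at rows 265 and 325. The carriage end is about 16 mm away and there is no contact force. I'll make the pass now at 30 mm/s.

```bash
python3 -m pendant '[{"x":0,"y":-0.00375,"z":0,"wx":0,"wy":0,"wz":0,"jaw":0.01},{"x":0,"y":-0.0075,"z":0,"wx":0,"wy":0,"wz":0,"jaw":0.01},{"x":0,"y":-0.01125,"z":0,"wx":0,"wy":0,"wz":0,"jaw":0.01},{"x":0,"y":-0.015,"z":0,"wx":0,"wy":0,"wz":0,"jaw":0.01},{"x":0,"y":-0.01875,"z":0,"wx":0,"wy":0,"wz":0,"jaw":0.01},{"x":0,"y":-0.0225,"z":0,"wx":0,"wy":0,"wz":0,"jaw":0.01},{"x":0,"y":-0.02625,"z":0,"wx":0,"wy":0,"wz":0,"jaw":0.01},{"x":0,"y":-0.03,"z":0,"wx":0,"wy":0,"wz":0,"jaw":0.01}]'
python3 -m pendant '[{"x":0,"y":-0.00375,"z":0,"wx":0,"wy":0,"wz":0,"jaw":0.01},{"x":0,"y":-0.0075,"z":0,"wx":0,"wy":0,"wz":0,"jaw":0.01},{"x":0,"y":-0.01125,"z":0,"wx":0,"wy":0,"wz":0,"jaw":0.01},{"x":0,"y":-0.015,"z":0,"wx":0,"wy":0,"wz":0,"jaw":0.01},{"x":0,"y":-0.01875,"z":0,"wx":0,"wy":0,"wz":0,"jaw":0.01},{"x":0,"y":-0.0225,"z":0,"wx":0,"wy":0,"wz":0,"jaw":0.01},{"x":0,"y":-0.02625,"z":0,"wx":0,"wy":0,"wz":0,"jaw":0.01},{"x":0.0005,"y":-0.03,"z":0,"wx":0,"wy":0,"wz":0,"jaw":0.01}]'
```

```text
time_s: 13.1
tcp_pos: [527.2, 75.8, 116.0]
ee_rot: [-3.142, -0.0, 1.945]
wrist_force: [-0.2, 0.2, -1.4]
width: 0.17
gripper_force: 30.0
time_s: 14.1
tcp_pos: [499.1, 65.3, 116.1]
ee_rot: [3.142, 0.0, 1.945]
wrist_force: [0.5, 1.6, -1.0]
width: 0.174
gripper_force: 30.0
```

```bash
python3 -m pendant '[{"x":0,"y":-0.00375,"z":0,"wx":0,"wy":0,"wz":0,"jaw":0.01},{"x":0,"y":-0.0075,"z":0,"wx":0,"wy":0,"wz":0,"jaw":0.01},{"x":0,"y":-0.01125,"z":0,"wx":0,"wy":0,"wz":0,"jaw":0.01},{"x":0,"y":-0.015,"z":0,"wx":0,"wy":0,"wz":0,"jaw":0.01},{"x":0,"y":-0.01875,"z":0,"wx":0,"wy":0,"wz":0,"jaw":0.01},{"x":0,"y":-0.0225,"z":0,"wx":0,"wy":0,"wz":0,"jaw":0.01},{"x":0,"y":-0.02625,"z":0,"wx":0,"wy":0,"wz":0,"jaw":0.01},{"x":0.0005,"y":-0.03,"z":0,"wx":0,"wy":0,"wz":0,"jaw":0.01}]'
python3 -m pendant '[{"x":0,"y":-0.00375,"z":0,"wx":0,"wy":0,"wz":0,"jaw":0.01},{"x":0,"y":-0.0075,"z":0,"wx":0,"wy":0,"wz":0,"jaw":0.01},{"x":0,"y":-0.01125,"z":0,"wx":0,"wy":0,"wz":0,"jaw":0.01},{"x":0,"y":-0.015,"z":0,"wx":0,"wy":0,"wz":0,"jaw":0.01},{"x":0,"y":-0.01875,"z":0,"wx":0,"wy":0,"wz":0,"jaw":0.01},{"x":0,"y":-0.0215,"z":0,"wx":0,"wy":0,"wz":0,"jaw":0.01},{"x":0,"y":-0.0215,"z":0,"wx":0,"wy":0,"wz":0,"jaw":0.01},{"x":0,"y":-0.0215,"z":0,"wx":0,"wy":0,"wz":0,"jaw":0.01}]'
python3 - <<'E'
from look import *
st,f=look(["slot_outer","pick_tip"],1)
cv2.imwrite("pics/w7.png",cv2.resize(f[110:260,200:450,::-1],None,fx=3,fy=3,interpolation=cv2.INTER_CUBIC))
rows([508.5,358,225],1.745)
E
```

```text
time_s: 15.1
tcp_pos: [471.0, 54.8, 116.1]
ee_rot: [3.142, 0.0, 1.945]
wrist_force: [-0.1, 0.0, -0.5]
width: 0.175
gripper_force: 30.0
time_s: 16.1
tcp_pos: [451.3, 47.1, 116.1]
ee_rot: [3.141, 0.0, 1.945]
wrist_force: [-0.4, -0.3, -0.5]
width: 0.172
gripper_force: 30.0
16.1 [451.32374592  47.0689958  116.10897697] [3.14138419e+00 4.64041757e-05 1.94476217e+00]
slot_outer 0.97 [204. 324.] [451.1  47.8]
pick_tip 0.7 [200. 324.] [452.5  44.6]
shift [ 0.2685  0.1669 -0.109 ] turn [ 0.     -0.      0.1999]
```

View pics/w7.png

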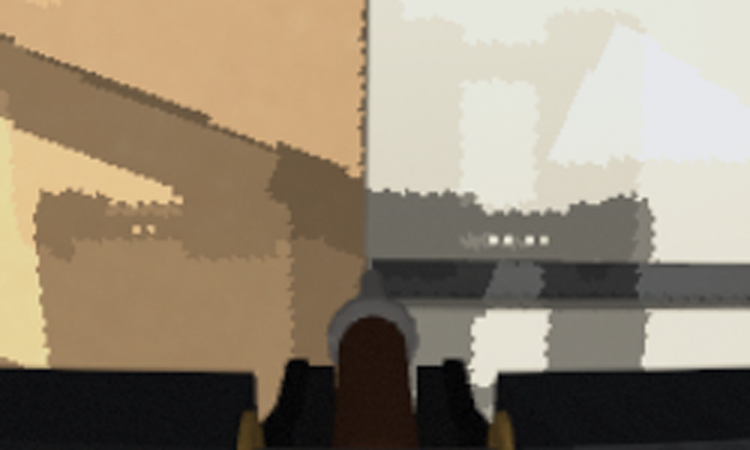

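The crop shows the tip at (371,275), exactly at the board's near edge (column 367) and still in the slot, so the pass is complete. I'll lift it and return the pick to its hole.

```bash
python3 -m pendant '[{"x":0,"y":0,"z":-0.05,"wx":0,"wy":0,"wz":0,"jaw":0.01},{"x":0.03,"y":0.02,"z":-0.09,"wx":0,"wy":0,"wz":0.04,"jaw":0.01},{"x":0.08,"y":0.05,"z":-0.109,"wx":0,"wy":0,"wz":0.08,"jaw":0.01},{"x":0.13,"y":0.08,"z":-0.109,"wx":0,"wy":0,"wz":0.12,"jaw":0.01},{"x":0.18,"y":0.11,"z":-0.109,"wx":0,"wy":0,"wz":0.16,"jaw":0.01},{"x":0.225,"y":0.14,"z":-0.109,"wx":0,"wy":0,"wz":0.2,"jaw":0.01},{"x":0.26,"y":0.16,"z":-0.109,"wx":0,"wy":0,"wz":0.2,"jaw":0.01},{"x":0.2685,"y":0.167,"z":-0.109,"wx":0,"wy":0,"wz":0.2,"jaw":0.01}]'
python3 -m pendant '[{"x":0,"y":0,"z":0.01,"wx":0,"wy":0,"wz":0,"jaw":0.01},{"x":0,"y":0,"z":0.03,"wx":0,"wy":0,"wz":0,"jaw":0.01},{"x":0,"y":0,"z":0.04,"wx":0,"wy":0,"wz":0,"jaw":0.01},{"x":0,"y":0,"z":0.045,"wx":0,"wy":0,"wz":0,"jaw":0.01},{"x":0,"y":0,"z":0.045,"wx":0,"wy":0,"wz":0,"jaw":0.01},{"x":0,"y":0,"z":0.045,"wx":0,"wy":0,"wz":0,"jaw":0.01},{"x":0,"y":0,"z":0.045,"wx":0,"wy":0,"wz":0,"jaw":0.01},{"x":0,"y":0,"z":0.045,"wx":0,"wy":0,"wz":0,"jaw":0.01}]'
python3 - <<'E'
from look import *
st,f=look(["pick_tip","tool_stand"],1)
cv2.imwrite("pics/w8.png",cv2.resize(f[60:260,240:420,::-1],None,fx=3,fy=3,interpolation=cv2.INTER_CUBIC))
rows([508.8,357.8,105],1.745)
E
```

```text
time_s: 17.25
tcp_pos: [508.2, 360.3, 224.4]
ee_rot: [-3.141, -0.0, 1.748]
wrist_force: [0.7, -0.7, -1.1]
width: 0.174
gripper_force: 30.0
time_s: 18.25
tcp_pos: [508.8, 358.2, 180.5]
ee_rot: [3.141, -0.0, 1.745]
wrist_force: [0.4, -0.2, -0.3]
width: 0.174
gripper_force: 30.0
18.25 [508.78603606 358.16392121 180.49558665] [ 3.14084815e+00 -2.26451594e-04  1.74486449e+00]
pick_tip 0.57 [203. 325.] [513.4 334.9]
tool_stand 0.98 [155. 325.] [503.6 389.6]
shift [-0.0003  0.0001  0.0752] turn [ 0.0002 -0.     -0.0001]
```

View pics/w8.png

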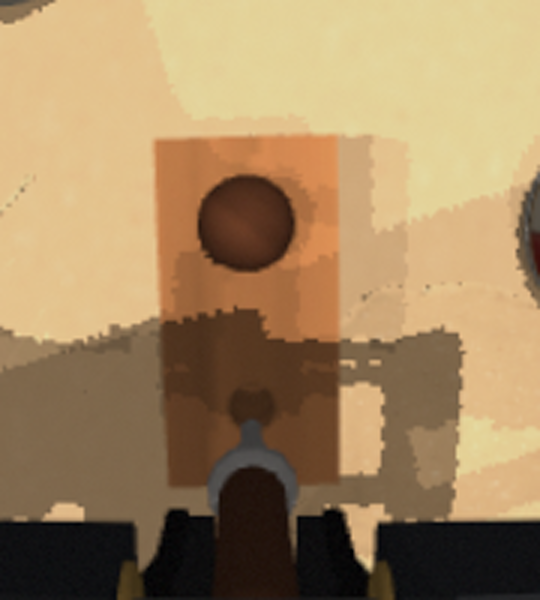

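The crop shows the empty hole at (252,402) straight beneath the tip at (250,425), and the pose matches the one at the grasp. I'll lower the pick in.

```bash
python3 -m pendant '[{"x":0,"y":0,"z":0.012,"wx":0,"wy":0,"wz":0,"jaw":0.01},{"x":0,"y":0,"z":0.024,"wx":0,"wy":0,"wz":0,"jaw":0.01},{"x":0,"y":0,"z":0.036,"wx":0,"wy":0,"wz":0,"jaw":0.01},{"x":0,"y":0,"z":0.048,"wx":0,"wy":0,"wz":0,"jaw":0.01},{"x":0,"y":0,"z":0.06,"wx":0,"wy":0,"wz":0,"jaw":0.01},{"x":0,"y":0,"z":0.069,"wx":0,"wy":0,"wz":0,"jaw":0.01},{"x":0,"y":0,"z":0.0745,"wx":0,"wy":0,"wz":0,"jaw":0.01},{"x":0,"y":0,"z":0.0745,"wx":0,"wy":0,"wz":0,"jaw":0.01}]'
```

```text
time_s: 19.4
tcp_pos: [508.7, 358.1, 105.5]
ee_rot: [3.141, -0.0, 1.745]
wrist_force: [0.6, 0.5, -1.2]
width: 0.17
gripper_force: 30.0
```

```bash
python3 -m pendant '[{"x":0,"y":0,"z":0,"wx":0,"wy":0,"wz":0,"jaw":0.025},{"x":0,"y":0,"z":0,"wx":0,"wy":0,"wz":0,"jaw":0.04},{"x":0,"y":0,"z":0,"wx":0,"wy":0,"wz":0,"jaw":0.04},{"x":0,"y":0,"z":0,"wx":0,"wy":0,"wz":0,"jaw":0.04},{"x":0,"y":0,"z":-0.03,"wx":0,"wy":0,"wz":0,"jaw":0.04},{"x":0,"y":0,"z":-0.06,"wx":0,"wy":0,"wz":0,"jaw":0.04},{"x":0,"y":0,"z":-0.1,"wx":0,"wy":0,"wz":0,"jaw":0.04},{"x":0,"y":0,"z":-0.13,"wx":0,"wy":0,"wz":0,"jaw":0.04}]'
python3 - <<'E'
from look import *
st,f=look(["slot_pick","ball_skewer"],1)
for d in m.silhouettes("wrist","slot_pick")[:1]: print(d["conf"],d["extent"])
# board: near-edge slot pt at (451.3,47.1) is board x ~ -114.5
a=.374;u=np.array([np.cos(a),np.sin(a)]);v=np.array([-u[1],u[0]])
o=np.array([451.3,47.1])+114.5*u; print("origin",o); h=o+34*u; print("handle",h)
rows([*h,180],a+np.pi/2)
E
```

```text
time_s: 20.4
tcp_pos: [508.9, 358.2, 237.6]
ee_rot: [3.14, -0.001, 1.745]
wrist_force: [-0.7, 0.5, -0.0]
width: 0.458
gripper_force: 0.0
20.65 [508.10627418 357.72893252 234.42429525] [-3.14029018e+00  4.35515551e-04  1.74474369e+00]
slot_pick 0.89 [174. 326.] [509.6 360.1]
ball_skewer 0.87 [132. 326.] [499.4 412.9]
0.95 [316.0, 173.3, 21.2, 36.9]
origin [557.88500763  88.93164051]
handle [589.53470423 101.35326301]
shift [-0.2665  0.0363  0.0539] turn [-0.0028  0.0006 -0.2   ]
```

The pick is standing in its hole. Its position (509.6,360) and silhouette size match those before the grasp. Next is the handle.

```bash
python3 -m pendant '[{"x":-0.04,"y":0.006,"z":0,"wx":0,"wy":0,"wz":-0.03,"jaw":0.04},{"x":-0.08,"y":0.012,"z":0,"wx":0,"wy":0,"wz":-0.06,"jaw":0.04},{"x":-0.12,"y":0.018,"z":0,"wx":0,"wy":0,"wz":-0.1,"jaw":0.04},{"x":-0.16,"y":0.024,"z":0.01,"wx":0,"wy":0,"wz":-0.14,"jaw":0.04},{"x":-0.2,"y":0.03,"z":0.02,"wx":0,"wy":0,"wz":-0.17,"jaw":0.04},{"x":-0.24,"y":0.033,"z":0.035,"wx":0,"wy":0,"wz":-0.2,"jaw":0.04},{"x":-0.2665,"y":0.036,"z":0.05,"wx":0,"wy":0,"wz":-0.2,"jaw":0.04},{"x":-0.2665,"y":0.036,"z":0.054,"wx":0,"wy":0,"wz":-0.2,"jaw":0.04}]'
python3 - <<'E'
from look import *
st,f=look(["jaw_handle","jaw_pointer","scale_rider","slot_inner"],1)
cv2.imwrite("pics/w9.png",cv2.resize(f[110:310,190:450,::-1],None,fx=3,fy=3,interpolation=cv2.INTER_CUBIC))
E
```

```text
time_s: 21.85
tcp_pos: [589.4, 99.9, 179.3]
ee_rot: [-3.138, -0.001, 1.942]
wrist_force: [-0.6, -0.7, -0.5]
width: 0.459
gripper_force: 0.0
22.0 [589.78506608 102.4800138  181.18812525] [-3.14086654e+00 -7.48777978e-04  1.94507914e+00]
jaw_handle 0.58 [208. 323.] [590.5  98.1]
jaw_pointer 0.65 [247. 320.] [608.   43.7]
slot_inner 0.7 [187. 289.] [554.7  89.7]
```

View pics/w9.png

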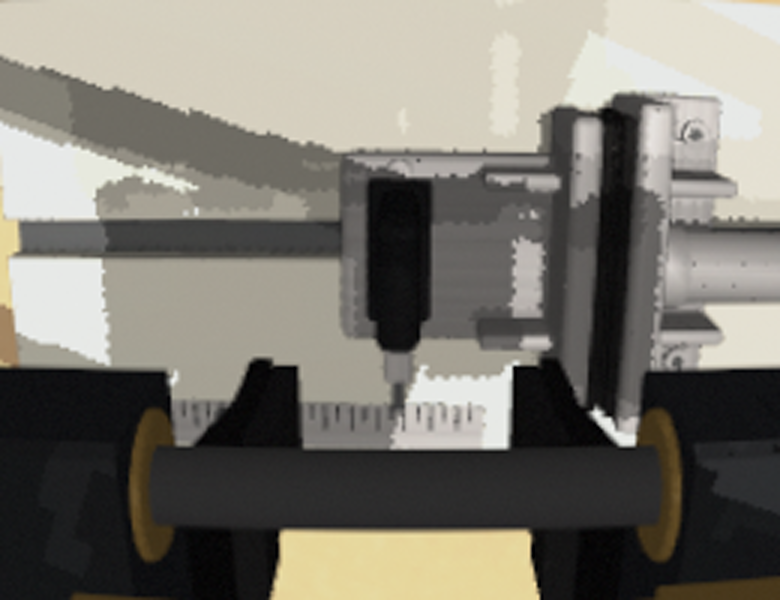

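The crop shows the handle at columns 370-430 (pixel 323.3), centred between the fingers. The jaw plate starts at column 550 and the pointer nose is at (397,395). I'll lower and grip.

```bash
python3 -m pendant '[{"x":-0.002,"y":-0.0005,"z":0.025,"wx":0,"wy":0,"wz":0,"jaw":0.036},{"x":-0.002,"y":-0.0005,"z":0.05,"wx":0,"wy":0,"wz":0,"jaw":0.036},{"x":-0.002,"y":-0.0005,"z":0.07,"wx":0,"wy":0,"wz":0,"jaw":0.036},{"x":-0.002,"y":-0.0005,"z":0.085,"wx":0,"wy":0,"wz":0,"jaw":0.036},{"x":-0.002,"y":-0.0005,"z":0.1,"wx":0,"wy":0,"wz":0,"jaw":0.036},{"x":-0.002,"y":-0.0005,"z":0.112,"wx":0,"wy":0,"wz":0,"jaw":0.036},{"x":-0.002,"y":-0.0005,"z":0.112,"wx":0,"wy":0,"wz":0,"jaw":0.036},{"x":-0.002,"y":-0.0005,"z":0.112,"wx":0,"wy":0,"wz":0,"jaw":0.036}]' 45
python3 -m pendant '[{"x":0,"y":0,"z":0,"wx":0,"wy":0,"wz":0,"jaw":0.005},{"x":0,"y":0,"z":0,"wx":0,"wy":0,"wz":0,"jaw":0.005},{"x":0,"y":0,"z":0,"wx":0,"wy":0,"wz":0,"jaw":0.005},{"x":0,"y":0,"z":0,"wx":0,"wy":0,"wz":0,"jaw":0.005},{"x":0,"y":0,"z":0,"wx":0,"wy":0,"wz":0,"jaw":0.005},{"x":0,"y":0,"z":0,"wx":0,"wy":0,"wz":0,"jaw":0.005},{"x":0,"y":0,"z":0,"wx":0,"wy":0,"wz":0,"jaw":0.005},{"x":0,"y":0,"z":0,"wx":0,"wy":0,"wz":0,"jaw":0.005}]' 45
python3 - <<'E'
from look import *
st,f=look(["jaw_pointer","scale_rider"],2)
for c in("scene","side"):
    m.grab_frame(c)
    for t,z in(("jaw_pointer",40),("scale_rider",24)):
        for d in m.pinpoint(c,t)[:2]: print(c,t,d["conf"],d["centre"],hit(c,*d["centre"],z)[:2])
E
```

```text
time_s: 23.25
tcp_pos: [590.9, 99.7, 70.1]
ee_rot: [3.141, 0.0, 1.945]
wrist_force: [-0.0, -0.0, 0.2]
width: 0.415
gripper_force: 0.0
time_s: 24.25
tcp_pos: [588.8, 99.0, 69.6]
ee_rot: [-3.138, -0.0, 1.945]
wrist_force: [-6.4, -2.3, 5.7]
width: 0.158
gripper_force: 45.0
24.25 [588.77263136  99.04559347  69.60012839] [-3.13757892e+00 -2.95827808e-04  1.94467081e+00]
jaw_pointer 0.86 [301. 323.] [608.8  46.3]
scene jaw_pointer 0.71 [241.2, 392.7] [590.92913858  32.44959856]
scene scale_rider 0.53 [252.6, 389.4] [565.55449848  22.60146443]
side scale_rider 0.75 [277.5, 235.8] [618.94123834 490.71683009]
side scale_rider 0.45 [195.4, 324.0] [553.23584096  13.48226499]
```

Gripped. I have now viewed 13 pictures, which is over the limit of 10, so I'll view no more and go on with numbers only. First I'll work out the travel from the stored w4 picture, plus pixel values in the gap under the bar.

Run:
```python
from h import *
st=dict(tcp_pos=np.array([550.304,-39.892,299.14]),ee_rot=[3.14142,-.0007157,1.980765])
a=.374;u=np.array([np.cos(a),np.sin(a)])
f=cv2.imread("pics/w4.png",0)
print(f[134:156,330:352])
print(f[128:142,380:396])
for zr in(24,30,36):
    for zp in (28,36,44):
        r=hit("wrist",144,340.7,zr,st)[:2];p=hit("wrist",136,387,zp,st)[:2];print(zr,zp,round(float((p-r)@u),1))
o=np.array([557.9,88.9]); v=np.array([-u[1],u[0]])
for zp in(28,36,44):
    q=hit("wrist",136,387,zp,st)[:2]-o;print(zp,q@u,q@v)
```

```text
[[183 152 171 197 175 115 184 190 172 162 178 191 169 180 193 184 141 190
  196 180 165 176]
 [187 135 164 205 192 123 184 163 129 126 147 164 145 180 204 184 117 179
  187 159 149 188]
 [191 138 162 202 195 150 183 142  99 100 102 120 129 174 201 189 134 181
  188 159 149 187]
 [193 151 162 192 190 170 189 152 109  97  97 119 131 169 192 180 126 182
  190 164 153 189]
 [193 149 160 188 187 182 181 144 102  90  90 123 147 173 185 175 125 180
  190 175 169 190]
 [191 147 157 186 178 128  91  82  86  88  85 112 123 131 124 103 122 178
  186 184 184 183]
 [206 182 175 183 176 125 164 176 148  88  95 170 178 178 159 119 120 175
  184 184 185 178]
 [214 208 213 215 197 124 180 192 179 145  97 178 187 186 170 139 175 182
  183 183 182 179]
 [217 217 224 228 218 132 182 191 187 168  87 175 183 184 171 151 203 196
  193 193 192 191]
 [217 220 226 230 224 135 185 197 183 147  75 178 185 186 178 162 206 207
  207 207 207 206]
 [218 224 227 227 223 117 194 208 179 116  79 188 189 194 192 171 207 207
  207 208 208 207]
 [220 216 214 219 223 114 212 218 202 183  81 187 199 201 187 160 204 206
  2
[... 1405 characters left out ...]
4 234 234]
 [234 234 234 234 170 116 103 125 178 233 234 235 234 234 234 234]
 [219 209 227 227 172 132 147 153 168 229 221 217 217 219 219 220]
 [196 165 223 224 151 176 201 180 150 223 216 172 195 208 196 186]
 [153 142 223 223 139 193 223 194 134 222 222 150 194 218 196 174]
 [157 138 223 223 152 194 223 202 152 222 218 173 201 204 182 192]
 [197 142 222 222 185 202 219 210 192 222 194 187 209 184 141 191]
 [205 168 221 222 221 221 208 185 191 221 220 219 220 204 176 190]]
24 28 64.9
24 36 63.3
24 44 61.6
30 28 65.2
30 36 63.6
30 44 62.0
36 28 65.6
36 36 63.9
36 44 62.3
28 32.71819186275433 -64.38683385120416
36 31.071485902111064 -64.01529282657206
44 29.42477994146779 -63.64375180193998
```

```bash
python3 -m pendant '[{"x":0,"y":-0.003,"z":0,"wx":0,"wy":0,"wz":0,"jaw":0.005},{"x":0,"y":-0.007,"z":0,"wx":0,"wy":0,"wz":0,"jaw":0.005},{"x":0,"y":-0.011,"z":0,"wx":0,"wy":0,"wz":0,"jaw":0.005},{"x":0,"y":-0.015,"z":0,"wx":0,"wy":0,"wz":0,"jaw":0.005},{"x":0,"y":-0.019,"z":0,"wx":0,"wy":0,"wz":0,"jaw":0.005},{"x":0,"y":-0.023,"z":0,"wx":0,"wy":0,"wz":0,"jaw":0.005},{"x":0,"y":-0.027,"z":0,"wx":0,"wy":0,"wz":0,"jaw":0.005},{"x":0,"y":-0.031,"z":0,"wx":0,"wy":0,"wz":0,"jaw":0.005}]' 55
python3 -m pendant '[{"x":0,"y":-0.004,"z":0,"wx":0,"wy":0,"wz":0,"jaw":0.005},{"x":0,"y":-0.008,"z":0,"wx":0,"wy":0,"wz":0,"jaw":0.005},{"x":0,"y":-0.012,"z":0,"wx":0,"wy":0,"wz":0,"jaw":0.005},{"x":0,"y":-0.016,"z":0,"wx":0,"wy":0,"wz":0,"jaw":0.005},{"x":0,"y":-0.02,"z":0,"wx":0,"wy":0,"wz":0,"jaw":0.005},{"x":0,"y":-0.024,"z":0,"wx":0,"wy":0,"wz":0,"jaw":0.005},{"x":0,"y":-0.027,"z":0,"wx":0,"wy":0,"wz":0,"jaw":0.005},{"x":0,"y":-0.029,"z":0,"wx":0,"wy":0,"wz":0,"jaw":0.005}]' 55
python3 - <<'E'
from look import *
st,f=look(["jaw_handle","jaw_pointer","scale_rider"],2)
print(st["wrist_force"],st["width"])
for t in("scale_rider","jaw_pointer"):
    for d in m.silhouettes("wrist",t)[:1]: print(t,d["conf"],d["extent"])
g=cv2.cvtColor(f,cv2.COLOR_RGB2GRAY); np.save("g.npy",g)
print("\n".join(" ".join("%3d"%x for x in r) for r in g[284:330:2,296:352]))
E
```

```text
time_s: 25.7
tcp_pos: [563.4, 89.3, 69.7]
ee_rot: [3.136, 0.0, 1.944]
wrist_force: [7.9, 4.0, -7.1]
width: 0.156
gripper_force: 55.0
time_s: 26.7
tcp_pos: [536.9, 79.2, 69.7]
ee_rot: [3.135, -0.0, 1.944]
wrist_force: [10.0, 6.9, -8.6]
width: 0.158
gripper_force: 55.0
26.75 [536.71233701  79.17481552  69.65847936] [ 3.13525710e+00 -3.56769086e-04  1.94426981e+00]
jaw_handle 0.82 [258. 326.] [537.1  80.3]
jaw_pointer 0.61 [257. 326.] [545.7  61.3]
jaw_pointer 0.56 [302. 325.] [558.1  26.3]
scale_rider 0.4 [303. 308.] [550.4  10.6]
[ 9.12850764  6.27659944 -9.48753577] 0.15394959982580117
scale_rider 0.4 [309.0, 303.0, 12.2, 10.3]
 44  44  44  43  43  43  43  43  44  44  43  43  43  44  43  43  43  44  43  44  44  43  42  44  42  43  43  44  42  44  44  45  45  44  43  43  44  44  44  44  42  45  42  43  44  43  43  42  43  43  42  43  43  44  44  43
 31  31  33  33  35  35  35  36  35  36  36  35  36  35  52  79  79  80  79  64  34  35  36  35  34  35  37  37  34  34  35  35  35  37  35  34  34  74 107 108 108 109  90  58  32  37  36  36  35  37  35  35  34  36  35  35
  9  11  15  20 
[... 3987 characters left out ...]
  53  54  54  53  53  52  51
 16  16  17  16  16  17  15  18  17  18  19  18  16  16  17  18  15  16  16  18  17  19  17  19  15  18  17  19  17  18  18  18  18  19  16  16  17  17  18  18  19  20  16  20  19  18  18  16  18  17  16  20  17  18  16  13
 17  14  18  18  17  18  17  17  19  17  15  18  17  17  17  18  17  14  17  19  18  18  15  20  19  16  17  17  17  18  15  18  16  18  17  17  17  17  18  17  16  16  16  18  19  17  14  16  17  18  18  16  18  14  18  18
 15  15  19  16  20  14  15  17  17  17  16  17  19  15  17  16  18  18  17  17  15  17  20  15  16  13  18  19  15  15  16  18  15  17  16  17  18  16  16  16  18  17  17  17  17  16  18  16  17  17  17  17  18  17  16  16
```

Measured jaw travel is 55.8 mm. In the gap, the pointer nose is centred at column 323.8 and the rider's right edge is at about column 320. That leaves about 9 mm, so I'll go on in steps.

```bash
python3 -m pendant '[{"x":0,"y":-0.002,"z":0,"wx":0,"wy":0,"wz":0,"jaw":0.005},{"x":0,"y":-0.004,"z":0,"wx":0,"wy":0,"wz":0,"jaw":0.005},{"x":0,"y":-0.006,"z":0,"wx":0,"wy":0,"wz":0,"jaw":0.005},{"x":0,"y":-0.007,"z":0,"wx":0,"wy":0,"wz":0,"jaw":0.005},{"x":0,"y":-0.007,"z":0,"wx":0,"wy":0,"wz":0,"jaw":0.005},{"x":0,"y":-0.007,"z":0,"wx":0,"wy":0,"wz":0,"jaw":0.005},{"x":0,"y":-0.007,"z":0,"wx":0,"wy":0,"wz":0,"jaw":0.005},{"x":0,"y":-0.007,"z":0,"wx":0,"wy":0,"wz":0,"jaw":0.005}]' 55
python3 - <<'E'
from look import *
st,f=look(["jaw_pointer","scale_rider"],2)
print(st["wrist_force"],st["width"])
for d in m.silhouettes("wrist","scale_rider")[:1]: print(d["conf"],d["extent"])
g=cv2.cvtColor(f,cv2.COLOR_RGB2GRAY)
print("\n".join(" ".join("%3d"%x for x in r) for r in g[288:313,308:342]))
E
```

```text
time_s: 28.05
tcp_pos: [530.5, 76.8, 69.7]
ee_rot: [3.135, -0.0, 1.944]
wrist_force: [10.2, 6.5, -8.8]
width: 0.152
gripper_force: 55.0
28.05 [530.4917144   76.77291964  69.67486936] [ 3.13499471e+00 -4.32154633e-04  1.94430575e+00]
jaw_pointer 0.74 [302. 319.] [548.1  22.6]
jaw_pointer 0.49 [224. 365.] [554.3  91. ]
scale_rider 0.58 [303. 319.] [552.1  11.7]
scale_rider 0.36 [219. 211.] [451.8  47.7]
[10.23370548  6.51584123 -8.84080086] 0.15246314196747796
0.57 [309.7, 298.0, 18.9, 14.5]
 20  18  70 131 163 166 166 155 128  93  85  70  46  21  17  18  17  18  21  23  29  51  94 123 155 209 238 238 238 238 220 153  13  18
 20  17  68 132 163 166 166 166 165 165 165 141 103  61  33  32  33  31  42  53  73 113 193 231 238 238 238 238 238 238 219 152  14  20
 19  16  67 132 163 165 165 166 166 165 167 166 164 133  64  64  64  64  86 113 140 175 235 237 238 238 238 238 238 238 219 151  16  20
 21  18  66 131 163 165 165 166 166 166 165 165 165 135  64  64  65  65  97 136 187 233 238 238 238 238 238 238 238 238 219 151  14  20
 19  18  64 131 162 165 166 166 166 166 165 166 157 125  65  
[... 2094 characters left out ...]
 202 203 157  85  21
 18  29  46  66  66  66  66  68  70  70  69  67  68  70  72  80  83  81  76 111 153 181 202 202 203 203 201 202 202 201 201 161  93  20
 21  31  57  68  70  70  70  71  72  72  69  70  71  75  83 105 113 118 102 103 142 186 205 207 206 206 206 206 207 206 207 180 123  22
 21  32  56  72  82  88  91  94  96  94 101  92  99 109 126 166 175 173 158 136 153 209 209 210 209 210 210 209 209 210 209 183 125  21
 19  40  77 101 112 116 117 117 116 115  60  83 110 122 144 198 199 199 175 142 145 186 186 206 210 210 210 210 210 210 210 183 125  21
 73  73  71  80  84  85  87  87  86  85  55  72  85  93 109 126 126 125 113  93  91 116 116 126 128 127 125 124 124 122 121 113 101  93
```

The rider's black line now shows at column 318.4 and the pointer's centre at 323.5, at about 1.25 px/mm. About 4 mm is left.

```bash
python3 -m pendant '[{"x":0,"y":-0.001,"z":0,"wx":0,"wy":0,"wz":0,"jaw":0.005},{"x":0,"y":-0.002,"z":0,"wx":0,"wy":0,"wz":0,"jaw":0.005},{"x":0,"y":-0.003,"z":0,"wx":0,"wy":0,"wz":0,"jaw":0.005},{"x":0,"y":-0.004,"z":0,"wx":0,"wy":0,"wz":0,"jaw":0.005},{"x":0,"y":-0.0042,"z":0,"wx":0,"wy":0,"wz":0,"jaw":0.005},{"x":0,"y":-0.0042,"z":0,"wx":0,"wy":0,"wz":0,"jaw":0.005},{"x":0,"y":-0.0042,"z":0,"wx":0,"wy":0,"wz":0,"jaw":0.005},{"x":0,"y":-0.0042,"z":0,"wx":0,"wy":0,"wz":0,"jaw":0.005}]' 55
python3 - <<'E'
from look import *
st,f=look(["scale_rider"],1)
print(st["wrist_force"],st["width"])
g=cv2.cvtColor(f,cv2.COLOR_RGB2GRAY)
print("\n".join(" ".join("%3d"%x for x in r) for r in g[290:313:1,308:342]))
E
```

```text
time_s: 29.25
tcp_pos: [526.8, 75.4, 69.7]
ee_rot: [3.134, -0.0, 1.944]
wrist_force: [11.2, 6.4, -9.6]
width: 0.154
gripper_force: 55.0
29.25 [526.81477619  75.35479516  69.73682583] [ 3.13440583e+00 -3.98086808e-04  1.94430651e+00]
scale_rider 0.54 [306. 322.] [552.1   7.7]
[11.17833464  6.38645719 -9.6236276 ] 0.15355587087506473
 19  17  67 132 163 165 166 165 166 165 166 165 164 134  63  64  64  64  97 137 190 236 237 238 238 237 237 237 237 237 219 150  17  21
 22  17  66 130 162 165 165 165 165 165 165 165 155 123  64  65  64  64  97 124 175 237 237 237 238 238 238 238 238 238 219 150  16  21
 17  16  65 130 163 165 165 165 165 165 165 165 154 120  63  65  64  63  98 165 219 231 237 238 238 238 238 238 238 238 218 149  17  20
 22  19  64 129 161 165 165 165 164 165 165 165 153 120  64  64  65  63  98 178 230 234 237 238 237 238 238 238 238 238 218 149  14  18
 21  19  62 128 161 164 165 165 165 166 164 165 160 128  64  65  65  65  97 178 231 238 238 237 237 237 238 237 237 238 217 148  14  19
 19  19  55 115 150 154 155 155 155 151 150 154 156 128  64  64  64  64 109 177 220 21
[... 1661 characters left out ...]
 202 203 158  85  19
 21  42  82 124 125 125 117  99  65  66  67  66  68  69  71  75  73  67  74  77  80  81  82  77 107 152 186 201 202 202 202 161  94  22
 21  53 103 127 128 129 116  90  68  69  68  68  70  72  73  79  80  78  87  96 102 109 119 105 116 157 193 206 206 206 205 181 123  21
 19  53 103 128 131 131 117  92  73  78  85  90  93  92 106 148 144 157 165 166 167 175 177 162 136 174 209 209 209 209 210 182 124  22
 22  52 105 128 130 130 117 101 106 105 113 116 115 116 106  76 116 175 194 197 198 199 201 172 125 153 185 191 210 209 209 182 124  21
 73  75  81  86  87  87  80  72  82  84  86  87  87  94  94  58  97 118 125 125 125 125 125 111  85  97 113 115 123 121 121 112 101  93
```

The rider's line is at column 323.0 and the pointer's centre at about 323.4, a difference of under 0.5 mm. The jaw is held and steady, so I'm handing in.

```bash
python3 -c "
from h import *
print(m.hand_in())"
```

```text
the job is handed in; nothing more can be done
None
```

The slot is cleared in one pass at about 3 cm/s, the pick is back in its hole, and the jaw is held against the spring with its pointer within about 0.5 mm of the rider's line; the job is handed in, though I viewed 13 pictures against the limit of 10.

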